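# Slide the water-test chart out over the step's edge

### The arm

A 7-joint arm with a two-finger parallel gripper is mounted at the origin on the work surface. World frame = base frame: x ahead of the robot, y to its left, z up, the work surface at z = 0. Lengths are in mm, angles in rad, forces in N, time in s.
With the tool pointing down it reaches from about 400 to 850 mm from the base axis. Payload 10.4 kg.
Tool frame: the origin (TCP) lies on the centre line of the jaws, within the pads' length; the fingertips stand 25 mm ahead of it and the grasp point (between the pads) lies 6 mm ahead of it; z points along the fingers, y is the line along which they close (so a half turn about z gives the same grasp; the last joint's range is limited). The gripper opens to 87 mm and grips with 3 to 60 N. Pads are 19 mm wide; open, the fingers measure 117 mm over their backs; the gripper's body (75 mm by 190 mm) begins 51 mm behind the grasp point.
Start: joints at [-1.356, 0.332, -0.065, 1.46, 0.022, 1.35, -0.088], TCP at [147.213, 607.435, 247.576] pointing down, gripper open.
Joint ranges: [-2.6, 2.6], [-0.5, 2.12], [-1.47, 1.34], [0.16, 2.42], [-1.27, 4.41], [0.06, 2.06], [-2.6, 2.6]. Speed limits (rad/s): [2.22, 2.22, 2.79, 2.79, 3.14, 3.14, 3.14].

### API

Orientations are given as [roll, pitch, yaw] about the fixed x, y, z axes, in that order (R = Rz(yaw) Ry(pitch) Rx(roll)).
In Python, from bench import manip, claw, readout, eyes, hand_in gives the robot as it stands. Calls block until the motion is done:
- manip.move_to(position, orientation): joint-space move of the TCP to a pose.
- manip.move_l(position, v=150, rotation=None, contact_N=None): straight line of the TCP; rotation=None keeps the orientation; v is the mean speed in mm/s. With contact_N (N) it stops when the force on the tool has changed by that much, and returns True; else False.
- manip.movej(angles): joint-space move.
- claw.open_jaws() and claw.close_gripper(): open the fingers fully, or close them until they stop; the grip force is fixed at half the most.
- manip.pause(seconds).
- manip.solve_ik(position, orientation): joint angles nearest the present ones, or None.
- readout.sense(): the state.
- eyes.camera(name): name is "side" or "top" or "wrist"; returns (picture, depth): 384x512x3 uint8, red, green, blue; 384x512 float32, mm along the optical axis (not along the pixel's ray), 0 where there is no reading.
- eyes.get_calibration(name): a dict with "fov_y" (degrees; the focal length in pixels is half the picture's height over the tangent of half this angle, whatever the lens; pixels are square), "cx", "cy" (the principal point, pixels), "rvec" (rotation vector, rad) and "tvec" (3), from world to camera coordinates, as OpenCV has them. Camera axes: x right, y down, z forward; pixel columns grow to the right and rows downward; lengths in mm; the calibration is good to about 2 mm. A picture is of the moment at which its call begins: read the wrist's pose just before it. get_calibration takes no time and is no camera call; for the wrist camera it gives the pose at the moment of the call.
A pose or a line that the arm cannot do raises manip.Unreachable and nothing moves.
- hand_in(): hands the job in; it is judged then, once.
The state is a dict: "t": time; "qpos": joint angles; "qd": joint speeds; "joint_efforts": joint torques, N m; "position": TCP position; "orientation": TCP orientation; "wrist_force": force on the tool from outside, world axes, zero at the start; "moment": the same for the moment, N m; "opening": opening from 0.0 (shut) to 1.0 (fully open); "grip_force": force on a finger pad.
Only numpy, scipy, OpenCV 4.12 (cv2) and the standard library are available. Lean on these libraries where they do the work, as an engineer would, in place of code of your own. Each camera call takes 0.05 s, during which the arm holds its last target. There are 200 camera calls.

### The job

The water-test colour chart lies flat on the white step beside the fish tank, too flat to pick up. Without gripping or lifting it, push it with the fingertips across the step, towards the long edge that faces away from the robot, until its red line lies right over that edge with the chart square to it, so that just the cream tab sticks out; then leave it lying there. Do not disturb the green tin, the test tube in its holder, the yellow ring or the clear organiser.

Things in the scene. Friction and masses are not known exactly. Their poses are not given: they have to be found in the camera images.
- step: Fixed low white step standing on the counter, 280 (x) x 440 (y) x 40 mm high, flat top. Origin at the centre of its underside, on the counter. Its +x points away from the robot (turned up to 0.35 rad either way); the edge to slide to is the long one on its +x side, at x = +140 mm, along its y.
- step_edge (a point): Middle of the step's top +x edge (140 mm along the step's x from its centre, 40 mm up); axes as the step's: x points straight out over the edge, y along the edge.
- chart: Loose dark stiff plastic chart, 100 (x) x 130 (y) x 6 mm, 60 to 130 g, flat on the step. Origin: centre of its underside. At the +x end a cream tab 27 mm long over the full width, then a 6 mm red line parallel to y, then two rows of colour patches. At the start +x points to the step's +x edge within 0.35 rad, no overhang. Slides with friction; can be pushed at its straight rear (-x) side.
- chart_line (a point): Middle of the red line, on the chart's underside: 20 mm from the chart's centre along its +x, so 30 mm from its +x end; axes as the chart's.
- chart_rear (a point): Middle of the chart's rear (-x) side, on its underside, 50 mm behind its centre; axes as the chart's.
- flake_tin: Loose green round flake tin with a white cap, 67 mm diameter, 82 mm tall, standing on the step beside the chart (on either side). Origin at the centre of its underside. To be left alone.
- tube_stand: Loose blue holder, 50 x 50 mm foot, with a glass test tube standing in it, 92 mm tall in all (tube and holder are one piece), on the step beside the chart, on the other side from the tin. Origin at the centre of its underside. To be left alone.
- feeding_ring: Loose yellow plastic ring, 72 mm outside and 56 mm inside diameter, 10 mm high, lying on the counter beyond the step's +x edge. Origin at the centre of its underside. To be left alone.
- organiser: Loose clear acrylic box with its lid clipped shut, 166 x 122 x 60 mm high, on the counter at one end of the step (its +y end). Origin at the centre of its underside. To be left alone.

How it is judged (in metres and radians):
At the end, for the whole second after the job is handed in: The chart lies flat and still on the step, the middle of its red line within 6 mm of being above the step's +x edge, and the chart square to that edge within 0.1 rad (x of chart_line in the frame of step_edge between -0.006 and 0.006 m and angle between the x axis of chart and the x axis of step, either way round below 0.1 rad and angle between chart's own z axis and vertical below 0.03 rad and height (world z) of chart between 0.037 and 0.043 m and linear speed of chart below 0.01 m/s); the robot touches nothing.
It fails at once if the chart is lifted off the step or carried (its centre more than 8 mm above the step's top) (height (world z) of chart above 0.048 m).
It fails at once if the chart is tipped (over 0.15 rad) or falls off the step (angle between chart's own z axis and vertical above 0.15 rad or height (world z) of chart below 0.03 m).
It fails at once if the tin or the tube holder is tipped (angle between any of flake_tin, tube_stand's own z axis and vertical above 0.3 rad).
It fails at once if the flake tin, the tube holder, the feeding ring or the organiser is moved over 15 mm (distance of any of flake_tin, tube_stand, feeding_ring, organiser from where it was at the start of the episode above 0.015 m).
It also fails if it takes over 38 s, if anything falls off the work surface, if the arm or the gripper's body presses on something with over 40 N, if the wrist force passes 120 N, or if a joint passes its speed limit or range.

## Working session

There is one attempt and no reset: what is moved stays moved. The work goes in short steps, each a Python script; the robot and the scene stay as the last script left them, time stands still between calls to the robot, and variables do not carry over. Pictures are saved under pics/ and viewed, at most 10 in all, crops included, and the job is handed in when it is done.

```bash
mkdir -p pics; ls
python3 - <<'E'
from bench import manip, claw, readout, eyes
import cv2, numpy as np
ims=[]
for n in ("top","side"):
    p,d=eyes.camera(n); np.savez(f"{n}0.npz",p=p,d=d); c=eyes.get_calibration(n); print(n,c)
    cv2.imwrite(f"pics/{n}0.png",p[...,::-1])
s=readout.sense(); print(s["t"],s["position"],s["orientation"],s["wrist_force"])
E
```

```text
pics
top {'fov_y': 52.273202092091275, 'cx': 258.02138552950163, 'cy': 193.3914572913804, 'rvec': array([ 2.15414474, -2.12518361,  0.12372458]), 'tvec': array([127.78596573, 665.37872674, 878.72204656])}
side {'fov_y': 44.35013613832318, 'cx': 254.90529549882913, 'cy': 192.38544842002824, 'rvec': array([ 2.41951365, -0.51924113,  0.17762182]), 'tvec': array([-553.39826892,  322.16652853,  942.7108251 ])}
0.1 [147.14429688 607.12562707 246.85110049] [-3.14036697e+00  6.51478713e-05  2.90385737e+00] [-0.48320406  0.30320333  0.08895272]
```

View pics/top0.png

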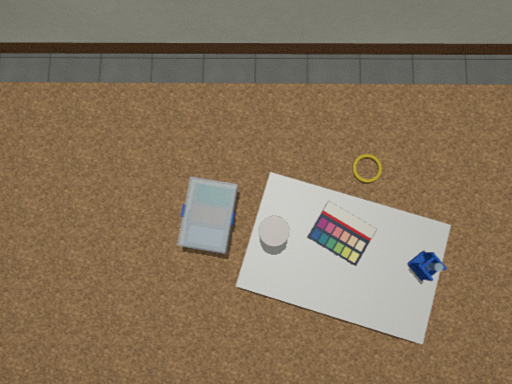

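View pics/side0.png

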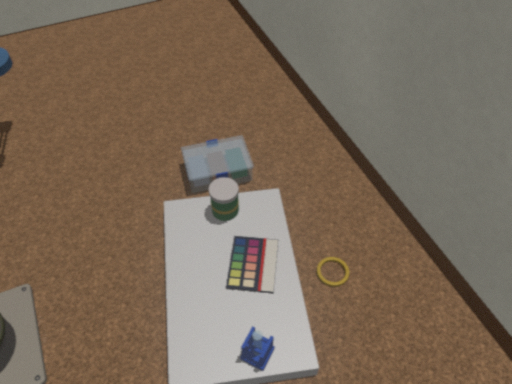

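The top view shows the step with corners at about (270,173), (450,225), (423,342) and (237,288), and the chart at about (342,233) with its tab towards the upper right. The tin is at (274,233), the tube at (426,265) and the ring at (367,168). The side view agrees.

```bash
cat > h.py <<'E'
import cv2, numpy as np
def K(c,h=384):
    f=h/2/np.tan(np.radians(c["fov_y"]/2)); return np.array([[f,0,c["cx"]],[0,f,c["cy"]],[0,0,1.]])
def toplane(uv,c,z):
    R=cv2.Rodrigues(c["rvec"])[0]; o=-R.T@c["tvec"]
    d=np.c_[np.asarray(uv,float),np.ones(len(uv))]@np.linalg.inv(K(c)).T@R
    return o+d*((z-o[2])/d[:,2])[:,None]
def rectify(p,c,z,x0,y0,w,h,s=0.5):
    """bird's-eye picture of plane z: column = (x-x0)/s, row = (y-y0)/s"""
    R=cv2.Rodrigues(c["rvec"])[0]
    H=K(c)@np.c_[R[:,0],R[:,1],R@[0,0,z]+c["tvec"]]@np.array([[s,0,x0],[0,s,y0],[0,0,1]])
    return cv2.warpPerspective(p,H,(int(w/s),int(h/s)),flags=cv2.INTER_LINEAR|cv2.WARP_INVERSE_MAP)
def pix(P,c):
    return cv2.projectPoints(np.float64(P),c["rvec"],c["tvec"],K(c),None)[0][:,0]
E
python3 - <<'E'
from h import *
from bench import eyes
q={"top":[(270,173),(450,225),(423,342),(237,288)],"side":[(280,191),(312,362)]}
ch={"top":[(329,201),(377,228),(358,264),(308,238)],"side":[(279,239),(276,292),(228,289),(233,236)]}
for n in q:
    c=eyes.get_calibration(n); R=cv2.Rodrigues(c["rvec"])[0]; print(n,-R.T@c["tvec"])
    a=toplane(q[n],c,40); print(a.round(1), np.linalg.norm(np.diff(a,axis=0),axis=1))
    a=toplane(ch[n],c,46); print(a.round(1), np.linalg.norm(np.diff(a,axis=0),axis=1))
    d=np.load(n+"0.npz")["d"]; 
    for u,v in ch[n]+[(274,231)]:
        z=d[v,u]; print((u,v),z, (R.T@(np.linalg.inv(K(c))@[u,v,1]*z-c["tvec"])).round(1))
E
```

```text
top [536.63788167 115.39840818 964.32024219]
[[ 714.4  108.9   40. ]
 [ 595.5 -312.4   40. ]
 [ 332.  -238.8   40. ]
 [ 443.3  182.2   40. ]] [437.81682899 273.57515951 435.51088356]
[[ 647.7  -30.6   46. ]
 [ 585.8 -141.2   46. ]
 [ 502.6  -95.6   46. ]
 [ 560.4   18.9   46. ]] [126.7451038   94.8955287  128.28869652]
(329, 201) 924.66156 [648.1 -31.1  42.6]
(377, 228) 914.6667 [ 586.1 -142.5   41.5]
(358, 264) 906.9621 [502.4 -97.3  38.8]
(308, 238) 917.6354 [560.6  18.2  38.7]
(274, 231) 840.47577 [572.4  99.5 120.2]
side [ 369.60861276 -536.1672532   935.2319316 ]
[[ 717.8   98.2   40. ]
 [ 590.5 -299.5   40. ]] [417.64134805]
[[ 652.7  -29.2   46. ]
 [ 590.  -143.7   46. ]
 [ 502.1  -96.6   46. ]
 [ 561.8   20.6   46. ]] [130.51254129  99.77697974 131.51505701]
(279, 239) 1062.773 [654.7 -25.7  39.9]
(276, 292) 981.52875 [ 591.7 -140.7   39.3]
(228, 289) 987.87177 [503.3 -92.5  37.8]
(233, 236) 1070.2158 [563.5  25.5  38.2]
(274, 231) 1079.8688 [6.547e+02 2.000e-01 3.700e+01]
```

Run:
```python
from h import *
from bench import eyes,manip,readout,claw
s=readout.sense()
c=eyes.get_calibration("wrist"); R=cv2.Rodrigues(c["rvec"])[0]; print("wrist cam",-R.T@c["tvec"],R[2],s["position"],c["fov_y"])
y=-0.509
pos=np.array([531.5,-38.4,200])-25*np.array([np.cos(y),np.sin(y),0])
for yy in (y,y+np.pi):
    q=manip.solve_ik(list(pos),[np.pi,0,yy]); print(yy,None if q is None else np.round(q,2))
    q=manip.solve_ik([580,-70,67],[np.pi,0,yy+.23]); print(None if q is None else np.round(q,2))
```

```text
wrist cam [ 65.43896321 628.5107089  383.53549156] [ 0.29665443 -0.07249721 -0.95222912] [147.14429688 607.12562707 246.85110049] 64.08917383719314
-0.509 [-1.09  0.19  1.18  1.87 -0.19  1.2  -1.93]
[-0.81  0.73  1.16  1.8  -0.75  1.12 -1.24]
2.632592653589793 [-0.79  0.12  0.82  1.86 -0.1   1.2   1.12]
[-0.58  0.52  0.79  1.8  -0.43  1.01  1.67]
```

Run:
```python
from h import *
from bench import eyes,manip,readout,claw
y=-0.509
pos=np.array([531.5,-38.4,200])-25*np.array([np.cos(y),np.sin(y),0])
manip.move_to(list(pos),[np.pi,0,y])
s=readout.sense(); c=eyes.get_calibration("wrist"); p,d=eyes.camera("wrist"); print(s["t"],s["position"],s["orientation"])
np.savez("w1.npz",p=p,d=d,**{k:c[k] for k in c})
cv2.imwrite("pics/w1.png",p[...,::-1])
r=rectify(p,c,46,480,-200,250,260); cv2.imwrite("pics/w1r.png",r[...,::-1])
```

```text
2.6917 [509.84808997 -25.3897527  200.01310195] [-3.14158340e+00 -3.84693029e-05 -5.07045215e-01]
```

View pics/w1.png

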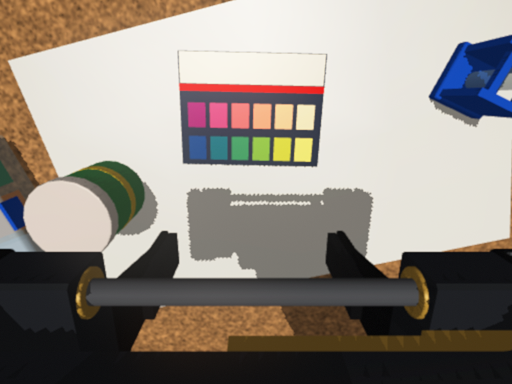

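View pics/w1r.png

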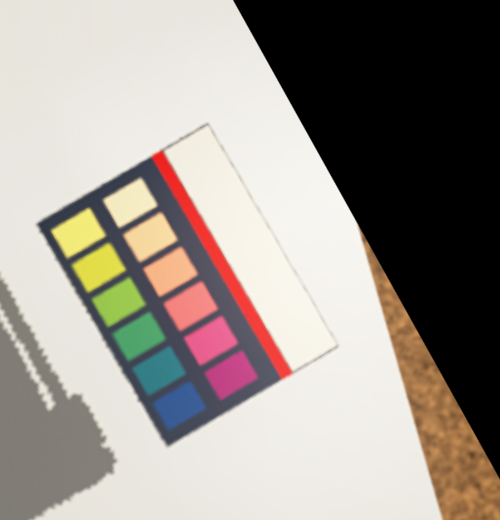

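The chart corners in the rectified view give a 129 x 98 mm chart at yaw about -0.52. The step edge is at yaw about -0.27, and both match the top camera. The tin is close to the gripper body's path, so I'll measure it and the tube from depth.

Run:
```python
from h import *
from bench import eyes
for n in ("top","side"):
    d=np.load(n+"0.npz")["d"]; c=eyes.get_calibration(n); R=cv2.Rodrigues(c["rvec"])[0]
    v,u=np.mgrid[:384,:512]; P=(np.c_[u.ravel(),v.ravel(),np.ones(u.size)]@np.linalg.inv(K(c)).T*d.reshape(-1,1)-c["tvec"])@R
    for nm,m in (("tin",(P[:,2]>112)&(P[:,2]<135)&(abs(P[:,0]-572)<60)&(abs(P[:,1]-99)<60)),("tube",(P[:,2]>75)&(P[:,2]<140)&(P[:,0]>420)&(P[:,0]<620)&(abs(P[:,1]+260)<70))):
        Q=P[m]; print(n,nm,len(Q),Q.min(0).round(),Q.max(0).round(),np.median(Q,0).round(1))
        if nm=="tin" and len(Q): print(cv2.minEnclosingCircle(Q[:,:2].astype(np.float32)))
```

```text
top tin 758 [540.  67. 117.] [605. 132. 126.] [572.6  99.5 121.6]
((573.15185546875, 99.34781646728516), 33.32407760620117)
top tube 430 [ 472. -272.   75.] [ 533. -212.  135.] [ 502.5 -238.2   99.2]
side tin 610 [540.  66. 112.] [606. 134. 127.] [571.7  95.7 121.7]
((572.6663818359375, 99.49771881103516), 34.72552490234375)
side tube 544 [ 471. -273.   75.] [ 530. -212.  135.] [ 499.3 -246.    99.7]
```

Run:
```python
from h import *
from bench import eyes,manip,readout,claw
P=np.pi
manip.move_l([506.3,-26.1,110],v=100,rotation=[P,0,-.522])
hit=manip.move_l([506.3,-26.1,67.5],v=60,contact_N=8)
s=readout.sense(); print(hit,s["t"],s["position"],s["wrist_force"])
if not hit:
    manip.move_l([519.8,-33.8,67.5],v=60)
    s=readout.sense(); print(s["t"],s["position"],s["wrist_force"])
    h=manip.move_l([571.5,-55.4,67.5],v=35,rotation=[P,0,-.271],contact_N=20)
    s=readout.sense(); c=eyes.get_calibration("wrist"); p,d=eyes.camera("wrist"); print(h,s["t"],s["position"],s["orientation"],s["wrist_force"])
    np.savez("w2.npz",p=p,d=d,**c)
    a=p; b=eyes.camera("top")[0]; np.savez("t2.npz",p=b)
    r=cv2.resize(b[130:300,200:470],(800,504))
    cv2.imwrite("pics/w2.png",a[...,::-1]); cv2.imwrite("pics/t2.png",r[...,::-1])
```

```text
False 4.65 [506.47839611 -26.26549888  67.69931965] [0.32610117 0.05047557 0.80298245]
5.0583 [519.96550938 -34.14392321  67.56649542] [0.34787494 0.32765274 0.55078985]
False 6.8083 [571.53036752 -55.26501283  67.55499512] [-3.14143184e+00 -2.00327572e-04 -2.70989691e-01] [ 0.03242508 -0.048998   -0.34888166]
```

View pics/w2.png

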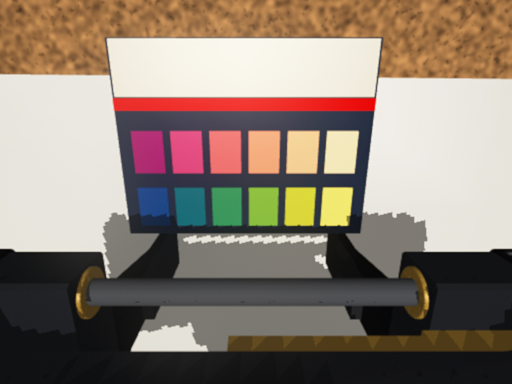

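View pics/t2.png

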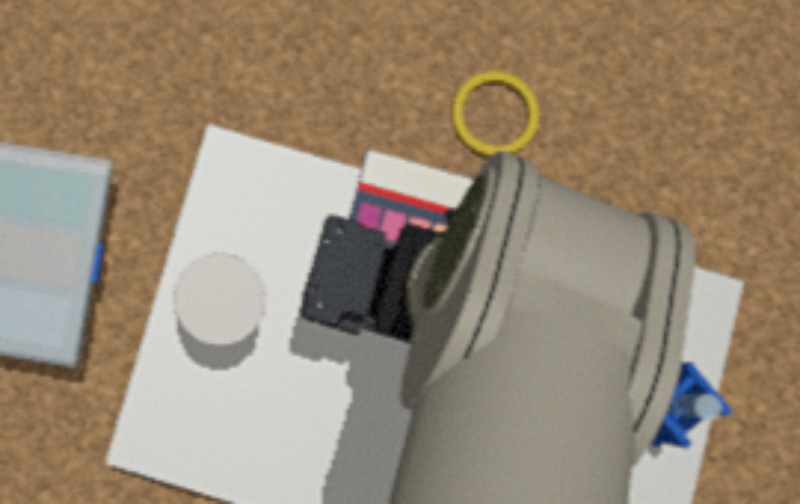

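The chart followed the fingers and is nearly square. The red line is at row ~104 and the step edge at row ~75 on the left and ~78 on the right. Next I'll measure the remaining distance.

```bash
cat > meas.py <<'E'
from h import *
def measure(p,c):
    """signed distance of red line middle from the step edge (mm, + = over), chart angle relative to edge"""
    q=p.astype(int); red=(q[...,0]>180)&(q[...,1]<70)&(q[...,2]<70)
    n,l,st,_=cv2.connectedComponentsWithStats(red.astype(np.uint8)); red=l==1+st[1:,4].argmax()
    v,u=np.nonzero(red); R=toplane(np.c_[u,v],c,46)[:,:2]
    E=[]
    for col in list(range(10,u.min()-25,4))+list(range(u.max()+25,502,4)):
        g=cv2.GaussianBlur(p,(0,0),1.5)[:,col].astype(int)
        white=(g.min(1)>150)
        w=next((r for r in range(5,200) if white[r:r+15].all()),None)
        if w: E.append((col,w-.5))
    E=toplane(E,c,40)[:,:2].astype(np.float32)
    le=cv2.fitLine(E,cv2.DIST_HUBER,0,.01,.01).ravel(); lr=cv2.fitLine(R.astype(np.float32),cv2.DIST_HUBER,0,.01,.01).ravel()
    f=lambda d: -np.arctan2(*(d*np.sign(d[1])))
    ye,yc=f(le[:2]),f(lr[:2]); nrm=np.array([np.cos(ye),np.sin(ye)])
    mid=(R.max(0)+R.min(0))/2
    return dict(dist=(lr[2:]-le[2:])@nrm, ye=ye, yc=yc, n_edge=len(E), mid=mid, edge_n=le[2:]@nrm, resid=np.abs((E-le[2:])@nrm).max(), len=np.ptp(R@[-nrm[1],nrm[0]]))
E
python3 - <<'E'
from meas import *
z=np.load("w2.npz"); c={k:z[k] for k in ("fov_y","cx","cy","rvec","tvec")}; c={k:(v.item() if v.ndim==0 else v) for k,v in c.items()}
print(measure(z["p"],c))
E
```

```text
{'dist': np.float32(-13.317515), 'ye': np.float32(-0.27999574), 'yc': np.float32(-0.27184865), 'n_edge': 46, 'mid': array([650.9145385 , -71.76352015]), 'edge_n': np.float32(658.7143), 'resid': np.float32(0.27744764), 'len': np.float64(129.0550731429933)}
```

Run:
```python
from meas import *
from bench import eyes,manip,readout,claw
n=np.array([np.cos(-.277),np.sin(-.277)])
pos=np.array([571.5,-55.4])+12.9*n
h=manip.move_l([*pos,67.5],v=25,rotation=[np.pi,0,-.277],contact_N=20)
manip.pause(.3)
s=readout.sense(); c=eyes.get_calibration("wrist"); p,d=eyes.camera("wrist"); print(h,s["t"],s["position"],s["wrist_force"])
np.savez("w3.npz",p=p,**c); cv2.imwrite("pics/w3.png",p[...,::-1]); print(measure(p,c))
```

```text
False 7.875 [583.89475357 -58.89491156  67.54666349] [0.43134073 0.36885622 0.06579192]
{'dist': np.float32(0.4028201), 'ye': np.float32(-0.2797895), 'yc': np.float32(-0.2760293), 'n_edge': 46, 'mid': array([663.86488604, -76.02666406]), 'edge_n': np.float32(658.7623), 'resid': np.float32(0.45705318), 'len': np.float64(129.34887661968128)}
```

View pics/w3.png

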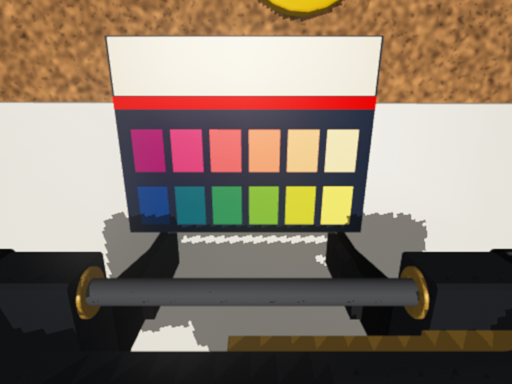

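The red line (row 103) is on the step edge (row 103), and the chart is square to it. I'll back off along -x, lift, check again and hand in.

Run:
```python
from meas import *
from bench import eyes,manip,readout,claw,hand_in
s=readout.sense(); n=np.array([np.cos(-.277),np.sin(-.277)])
b=np.array(s["position"])[:2]-15*n
manip.move_l([*b,67.8],v=50)
manip.move_l([*b,170],v=100)
manip.pause(.3)
c=eyes.get_calibration("wrist"); p,_=eyes.camera("wrist"); m=measure(p,c); print(m)
cv2.imwrite("pics/w4.png",p[...,::-1])
if abs(m["dist"])<3.5 and abs(m["ye"]-m["yc"])<.05: print(hand_in())
print(readout.sense()["t"])
```

```text
{'dist': np.float32(0.1967709), 'ye': np.float32(-0.28047368), 'yc': np.float32(-0.28060624), 'n_edge': 70, 'mid': array([663.89181274, -76.26665149]), 'edge_n': np.float32(658.84247), 'resid': np.float32(0.17097542), 'len': np.float64(128.9320079522689)}
the job is handed in; nothing more can be done
None
the job is handed in; nothing more can be done
```

I pushed the chart to the far edge and handed the job in: by the last camera check its red line is about 0.2 mm from the edge and square within 0.001 rad, and nothing else was touched as far as I could see.

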